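Cull the malformed churches and complete the packing crate

TASK

Inspect the batch of little terracotta churches, both those loose on the table and those already in the wooden packing crate: put every malformed one (a tower broken off, a bent tower, or far too short) into the steel scrap tray. Make the crate complete, so that each of its six cells holds one sound church standing upright on the cell's floor. Any sound church left over stays standing on the table; leave the plaster moulds where they are.

Things in the scene. Friction and masses are not known exactly. Their poses are not given: they have to be found in the camera images.
- crate: Fixed wooden packing crate, 234 (its x) by 198 (its y) by 36 mm high, walls, dividers and floor 6 mm thick: six equal cells, 3 along x and 2 along y, each 70 (x) by 90 (y) mm inside. Origin: centre of its underside, on the table. A church fits a cell only with its own x along the crate's x, either way round, with about 7 mm play each way.
- cell1 (a point): Centre of the floor (6 mm above the table) of the crate cell at crate x = -76, y = -48 mm. It may be empty or hold a church.
- cell2 (a point): Centre of the floor (6 mm above the table) of the crate cell at crate x = -76, y = 48 mm. It may be empty or hold a church.
- cell3 (a point): Centre of the floor (6 mm above the table) of the crate cell at crate x = 0, y = -48 mm. It may be empty or hold a church.
- cell4 (a point): Centre of the floor (6 mm above the table) of the crate cell at crate x = 0, y = 48 mm. It may be empty or hold a church.
- cell5 (a point): Centre of the floor (6 mm above the table) of the crate cell at crate x = 76, y = -48 mm. It may be empty or hold a church.
- cell6 (a point): Centre of the floor (6 mm above the table) of the crate cell at crate x = 76, y = 48 mm. It may be empty or hold a church.
- tray: Fixed square steel scrap tray, open on top, 202 by 202 by 50 mm high outside, 190 by 190 inside, walls and floor 6 mm. Origin: centre of its underside, on the table. Empty at the start; four churches can stand in it, two by two.
- packed1: Terracotta church, 0.15 to 0.31 kg. Origin: centre under its plinth (56 deep in x, 76 wide in y, 12 high). Nave 40 deep, 26 wide at y = 0, flat-sided to 66 above the origin, cross to 82; two equal towers 36 deep, 22 wide at y = +24 and -24, straight to 80, white caps to 98. Pinch the nave along x, fingertips 30 to 45 up. Sound; starts in a crate cell, or absent.
- packed2: Terracotta church, 0.15 to 0.31 kg. Origin: centre under its plinth (56 deep in x, 76 wide in y, 12 high). Nave 40 deep, 26 wide at y = 0, flat-sided to 66 above the origin, cross to 82; two equal towers 36 deep, 22 wide at y = +24 and -24, straight to 80, white caps to 98. Pinch the nave along x, fingertips 30 to 45 up. Sound; starts in a crate cell, or absent.
- packed3: Terracotta church, 0.15 to 0.31 kg. Origin: centre under its plinth (56 deep in x, 76 wide in y, 12 high). Nave 40 deep, 26 wide at y = 0, flat-sided to 66 above the origin, cross to 82; two equal towers 36 deep, 22 wide at y = +24 and -24, straight to 80, white caps to 98. Pinch the nave along x, fingertips 30 to 45 up. Sound; starts in a crate cell, or absent.
- packed4: Terracotta church, 0.15 to 0.31 kg. Origin: centre under its plinth (56 deep in x, 76 wide in y, 12 high). Nave 40 deep, 26 wide at y = 0, flat-sided to 66 above the origin, cross to 82; two equal towers 36 deep, 22 wide at y = +24 and -24, straight to 80, white caps to 98. Pinch the nave along x, fingertips 30 to 45 up. Sound; starts in a crate cell, or absent.
- packed5: Terracotta church, 0.15 to 0.31 kg. Origin: centre under its plinth (56 deep in x, 76 wide in y, 12 high). Nave 40 deep, 26 wide at y = 0, flat-sided to 66 above the origin, cross to 82; two equal towers 36 deep, 22 wide at y = +24 and -24, straight to 80, white caps to 98. Pinch the nave along x, fingertips 30 to 45 up. Sound; starts in a crate cell, or absent.
- church_a: Terracotta church, 0.15 to 0.31 kg. Origin: centre under its plinth (56 deep in x, 76 wide in y, 12 high). Nave 40 deep, 26 wide at y = 0, flat-sided to 66 above the origin, cross to 82; two equal towers 36 deep, 22 wide at y = +24 and -24, straight to 80, white caps to 98. Pinch the nave along x, fingertips 30 to 45 up. Sound; starts loose on the table.
- church_b: Terracotta church, 0.15 to 0.31 kg. Origin: centre under its plinth (56 deep in x, 76 wide in y, 12 high). Nave 40 deep, 26 wide at y = 0, flat-sided to 66 above the origin, cross to 82; two equal towers 36 deep, 22 wide at y = +24 and -24, straight to 80, white caps to 98. Pinch the nave along x, fingertips 30 to 45 up. Sound; starts loose on the table.
- church_c: Terracotta church, 0.15 to 0.31 kg. Origin: centre under its plinth (56 deep in x, 76 wide in y, 12 high). Nave 40 deep, 26 wide at y = 0, flat-sided to 66 above the origin, cross to 82; two equal towers 36 deep, 22 wide at y = +24 and -24, straight to 80, white caps to 98. Pinch the nave along x, fingertips 30 to 45 up. Sound; starts loose on the table.
- church_d: Terracotta church, 0.15 to 0.31 kg. Origin: centre under its plinth (56 deep in x, 76 wide in y, 12 high). Nave 40 deep, 26 wide at y = 0, flat-sided to 66 above the origin, cross to 82; two equal towers 36 deep, 22 wide at y = +24 and -24, straight to 80, white caps to 98. Pinch the nave along x, fingertips 30 to 45 up. Sound; starts loose on the table.
- church_e: Terracotta church, 0.15 to 0.31 kg. Origin: centre under its plinth (56 deep in x, 76 wide in y, 12 high). Nave 40 deep, 26 wide at y = 0. MALFORMED: its tower at +y broken off to a stump 21 mm above the origin; nave to 66 and the other tower whole, to 98. Stands loose on the table at the start, or is absent.
- church_f: Terracotta church, 0.15 to 0.31 kg. Origin: centre under its plinth (56 deep in x, 76 wide in y, 12 high). Nave 40 deep, 26 wide at y = 0. MALFORMED: its tower at +y bent, leaning 22 degrees outwards to +y (its tip reaches y = 65 mm); nave to 66 and the other tower straight, to 98. Stands loose on the table at the start, or is absent.
- church_g: Terracotta church, 0.15 to 0.31 kg. Origin: centre under its plinth (56 deep in x, 76 wide in y, 12 high). Nave 40 deep, 26 wide at y = 0. MALFORMED: far too short: nave only 46 mm high and both towers only 50, without caps or cross. Stands loose on the table at the start, or is absent.
- church_j: Terracotta church, 0.15 to 0.31 kg. Origin: centre under its plinth (56 deep in x, 76 wide in y, 12 high). Nave 40 deep, 26 wide at y = 0. MALFORMED: its tower at -y broken off to a stump 21 mm above the origin; nave to 66 and the other tower whole, to 98. Always present; stands in one of the crate cells at the start.
- mould1: White plaster press mould, a loose disc 72 mm across and 30 high, standing among the churches. Origin: centre of its underside. Not part of the job; to be left alone.
- mould2: White plaster press mould, a loose disc 72 mm across and 30 high, standing among the churches. Origin: centre of its underside. Not part of the job; to be left alone.
There are look-alikes about, which are no part of the job. What is shaped like the church_j but purple is not meant.

How it is judged (in metres and radians):
At the end, for the whole second after the job is handed in: Malformed churches at rest in the tray (origin within 96 mm of its centre along both tray axes, under 100 mm high); in each crate cell a sound church within 18 mm of its centre; all sound churches at rest, upright within 0.12 rad, under 15 mm high, none in the tray (((horizontal distance between packed1 and cell1 below 0.018 m and height (world z) of packed1 below 0.015 m and angle between packed1's own z axis and vertical below 0.12 rad and linear speed of packed1 below 0.02 m/s) or (horizontal distance between packed2 and cell1 below 0.018 m and height (world z) of packed2 below 0.015 m and angle between packed2's own z axis and vertical below 0.12 rad and linear speed of packed2 below 0.02 m/s) or (horizontal distance between packed3 and cell1 below 0.018 m and height (world z) of packed3 below 0.015 m and angle between packed3's own z axis and vertical below 0.12 rad and linear speed of packed3 below 0.02 m/s) or (horizontal distance between packed4 and cell1 below 0.018 m and height (world z) of packed4 below 0.015 m and angle between packed4's own z axis and vertical below 0.12 rad and linear speed of packed4 below 0.02 m/s) or (horizontal distance between packed5 and cell1 below 0.018 m and height (world z) of packed5 below 0.015 m and angle between packed5's own z axis and vertical below 0.12 rad and linear speed of packed5 below 0.02 m/s) or (horizontal distance between church_a and cell1 below 0.018 m and height (world z) of church_a below 0.015 m and angle between church_a's own z axis and vertical below 0.12 rad and linear speed of church_a below 0.02 m/s) or (horizontal distance between church_b and cell1 below 0.018 m and height (world z) of church_b below 0.015 m and angle between church_b's own z axis and vertical below 0.12 rad and linear speed of church_b below 0.02 m/s) or (horizontal distance between church_c and cell1 below 0.018 m and height (world z) of church_c below 0.015 m and angle between church_c's own z axis and vertical below 0.12 rad and linear speed of church_c below 0.02 m/s) or (horizontal distance between church_d and cell1 below 0.018 m and height (world z) of church_d below 0.015 m and angle between church_d's own z axis and vertical below 0.12 rad and linear speed of church_d below 0.02 m/s)) and ((horizontal distance between packed1 and cell2 below 0.018 m and height (world z) of packed1 below 0.015 m and angle between packed1's own z axis and vertical below 0.12 rad and linear speed of packed1 below 0.02 m/s) or (horizontal distance between packed2 and cell2 below 0.018 m and height (world z) of packed2 below 0.015 m and angle between packed2's own z axis and vertical below 0.12 rad and linear speed of packed2 below 0.02 m/s) or (horizontal distance between packed3 and cell2 below 0.018 m and height (world z) of packed3 below 0.015 m and angle between packed3's own z axis and vertical below 0.12 rad and linear speed of packed3 below 0.02 m/s) or (horizontal distance between packed4 and cell2 below 0.018 m and height (world z) of packed4 below 0.015 m and angle between packed4's own z axis and vertical below 0.12 rad and linear speed of packed4 below 0.02 m/s) or (horizontal distance between packed5 and cell2 below 0.018 m and height (world z) of packed5 below 0.015 m and angle between packed5's own z axis and vertical below 0.12 rad and linear speed of packed5 below 0.02 m/s) or (horizontal distance between church_a and cell2 below 0.018 m and height (world z) of church_a below 0.015 m and angle between church_a's own z axis and vertical below 0.12 rad and linear speed of church_a below 0.02 m/s) or (horizontal distance between church_b and cell2 below 0.018 m and height (world z) of church_b below 0.015 m and angle between church_b's own z axis and vertical below 0.12 rad and linear speed of church_b below 0.02 m/s) or (horizontal distance between church_c and cell2 below 0.018 m and height (world z) of church_c below 0.015 m and angle between church_c's own z axis and vertical below 0.12 rad and linear speed of church_c below 0.02 m/s) or (horizontal distance between church_d and cell2 below 0.018 m and height (world z) of church_d below 0.015 m and angle between church_d's own z axis and vertical below 0.12 rad and linear speed of church_d below 0.02 m/s)) and ((horizontal distance between packed1 and cell3 below 0.018 m and height (world z) of packed1 below 0.015 m and angle between packed1's own z axis and vertical below 0.12 rad and linear speed of packed1 below 0.02 m/s) or (horizontal distance between packed2 and cell3 below 0.018 m and height (world z) of packed2 below 0.015 m and angle between packed2's own z axis and vertical below 0.12 rad and linear speed of packed2 below 0.02 m/s) or (horizontal distance between packed3 and cell3 below 0.018 m and height (world z) of packed3 below 0.015 m and angle between packed3's own z axis and vertical below 0.12 rad and linear speed of packed3 below 0.02 m/s) or (horizontal distance between packed4 and cell3 below 0.018 m and height (world z) of packed4 below 0.015 m and angle between packed4's own z axis and vertical below 0.12 rad and linear speed of packed4 below 0.02 m/s) or (horizontal distance between packed5 and cell3 below 0.018 m and height (world z) of packed5 below 0.015 m and angle between packed5's own z axis and vertical below 0.12 rad and linear speed of packed5 below 0.02 m/s) or (horizontal distance between church_a and cell3 below 0.018 m and height (world z) of church_a below 0.015 m and angle between church_a's own z axis and vertical below 0.12 rad and linear speed of church_a below 0.02 m/s) or (horizontal distance between church_b and cell3 below 0.018 m and height (world z) of church_b below 0.015 m and angle between church_b's own z axis and vertical below 0.12 rad and linear speed of church_b below 0.02 m/s) or (horizontal distance between church_c and cell3 below 0.018 m and height (world z) of church_c below 0.015 m and angle between church_c's own z axis and vertical below 0.12 rad and linear speed of church_c below 0.02 m/s) or (horizontal distance between church_d and cell3 below 0.018 m and height (world z) of church_d below 0.015 m and angle between church_d's own z axis and vertical below 0.12 rad and linear speed of church_d below 0.02 m/s)) and ((horizontal distance between packed1 and cell4 below 0.018 m and height (world z) of packed1 below 0.015 m and angle between packed1's own z axis and vertical below 0.12 rad and linear speed of packed1 below 0.02 m/s) or (horizontal distance between packed2 and cell4 below 0.018 m and height (world z) of packed2 below 0.015 m and angle between packed2's own z axis and vertical below 0.12 rad and linear speed of packed2 below 0.02 m/s) or (horizontal distance between packed3 and cell4 below 0.018 m and height (world z) of packed3 below 0.015 m and angle between packed3's own z axis and vertical below 0.12 rad and linear speed of packed3 below 0.02 m/s) or (horizontal distance between packed4 and cell4 below 0.018 m and height (world z) of packed4 below 0.015 m and angle between packed4's own z axis and vertical below 0.12 rad and linear speed of packed4 below 0.02 m/s) or (horizontal distance between packed5 and cell4 below 0.018 m and height (world z) of packed5 below 0.015 m and angle between packed5's own z axis and vertical below 0.12 rad and linear speed of packed5 below 0.02 m/s) or (horizontal distance between church_a and cell4 below 0.018 m and height (world z) of church_a below 0.015 m and angle between church_a's own z axis and vertical below 0.12 rad and linear speed of church_a below 0.02 m/s) or (horizontal distance between church_b and cell4 below 0.018 m and height (world z) of church_b below 0.015 m and angle between church_b's own z axis and vertical below 0.12 rad and linear speed of church_b below 0.02 m/s) or (horizontal distance between church_c and cell4 below 0.018 m and height (world z) of church_c below 0.015 m and angle between church_c's own z axis and vertical below 0.12 rad and linear speed of church_c below 0.02 m/s) or (horizontal distance between church_d and cell4 below 0.018 m and height (world z) of church_d below 0.015 m and angle between church_d's own z axis and vertical below 0.12 rad and linear speed of church_d below 0.02 m/s)) and ((horizontal distance between packed1 and cell5 below 0.018 m and height (world z) of packed1 below 0.015 m and angle between packed1's own z axis and vertical below 0.12 rad and linear speed of packed1 below 0.02 m/s) or (horizontal distance between packed2 and cell5 below 0.018 m and height (world z) of packed2 below 0.015 m and angle between packed2's own z axis and vertical below 0.12 rad and linear speed of packed2 below 0.02 m/s) or (horizontal distance between packed3 and cell5 below 0.018 m and height (world z) of packed3 below 0.015 m and angle between packed3's own z axis and vertical below 0.12 rad and linear speed of packed3 below 0.02 m/s) or (horizontal distance between packed4 and cell5 below 0.018 m and height (world z) of packed4 below 0.015 m and angle between packed4's own z axis and vertical below 0.12 rad and linear speed of packed4 below 0.02 m/s) or (horizontal distance between packed5 and cell5 below 0.018 m and height (world z) of packed5 below 0.015 m and angle between packed5's own z axis and vertical below 0.12 rad and linear speed of packed5 below 0.02 m/s) or (horizontal distance between church_a and cell5 below 0.018 m and height (world z) of church_a below 0.015 m and angle between church_a's own z axis and vertical below 0.12 rad and linear speed of church_a below 0.02 m/s) or (horizontal distance between church_b and cell5 below 0.018 m and height (world z) of church_b below 0.015 m and angle between church_b's own z axis and vertical below 0.12 rad and linear speed of church_b below 0.02 m/s) or (horizontal distance between church_c and cell5 below 0.018 m and height (world z) of church_c below 0.015 m and angle between church_c's own z axis and vertical below 0.12 rad and linear speed of church_c below 0.02 m/s) or (horizontal distance between church_d and cell5 below 0.018 m and height (world z) of church_d below 0.015 m and angle between church_d's own z axis and vertical below 0.12 rad and linear speed of church_d below 0.02 m/s)) and ((horizontal distance between packed1 and cell6 below 0.018 m and height (world z) of packed1 below 0.015 m and angle between packed1's own z axis and vertical below 0.12 rad and linear speed of packed1 below 0.02 m/s) or (horizontal distance between packed2 and cell6 below 0.018 m and height (world z) of packed2 below 0.015 m and angle between packed2's own z axis and vertical below 0.12 rad and linear speed of packed2 below 0.02 m/s) or (horizontal distance between packed3 and cell6 below 0.018 m and height (world z) of packed3 below 0.015 m and angle between packed3's own z axis and vertical below 0.12 rad and linear speed of packed3 below 0.02 m/s) or (horizontal distance between packed4 and cell6 below 0.018 m and height (world z) of packed4 below 0.015 m and angle between packed4's own z axis and vertical below 0.12 rad and linear speed of packed4 below 0.02 m/s) or (horizontal distance between packed5 and cell6 below 0.018 m and height (world z) of packed5 below 0.015 m and angle between packed5's own z axis and vertical below 0.12 rad and linear speed of packed5 below 0.02 m/s) or (horizontal distance between church_a and cell6 below 0.018 m and height (world z) of church_a below 0.015 m and angle between church_a's own z axis and vertical below 0.12 rad and linear speed of church_a below 0.02 m/s) or (horizontal distance between church_b and cell6 below 0.018 m and height (world z) of church_b below 0.015 m and angle between church_b's own z axis and vertical below 0.12 rad and linear speed of church_b below 0.02 m/s) or (horizontal distance between church_c and cell6 below 0.018 m and height (world z) of church_c below 0.015 m and angle between church_c's own z axis and vertical below 0.12 rad and linear speed of church_c below 0.02 m/s) or (horizontal distance between church_d and cell6 below 0.018 m and height (world z) of church_d below 0.015 m and angle between church_d's own z axis and vertical below 0.12 rad and linear speed of church_d below 0.02 m/s)) and height (world z) of each of packed1, packed2, packed3, packed4, packed5, church_a, church_b, church_c, church_d below 0.015 m and angle between each of packed1, packed2, packed3, packed4, packed5, church_a, church_b, church_c, church_d's own z axis and vertical below 0.12 rad and linear speed of each of packed1, packed2, packed3, packed4, packed5, church_a, church_b, church_c, church_d, church_e, church_f, church_g, church_j below 0.02 m/s and not (x of packed1 in the frame of tray between -0.12 and 0.12 m and y of packed1 in the frame of tray between -0.12 and 0.12 m) and not (x of packed2 in the frame of tray between -0.12 and 0.12 m and y of packed2 in the frame of tray between -0.12 and 0.12 m) and not (x of packed3 in the frame of tray between -0.12 and 0.12 m and y of packed3 in the frame of tray between -0.12 and 0.12 m) and not (x of packed4 in the frame of tray between -0.12 and 0.12 m and y of packed4 in the frame of tray between -0.12 and 0.12 m) and not (x of packed5 in the frame of tray between -0.12 and 0.12 m and y of packed5 in the frame of tray between -0.12 and 0.12 m) and not (x of church_a in the frame of tray between -0.12 and 0.12 m and y of church_a in the frame of tray between -0.12 and 0.12 m) and not (x of church_b in the frame of tray between -0.12 and 0.12 m and y of church_b in the frame of tray between -0.12 and 0.12 m) and not (x of church_c in the frame of tray between -0.12 and 0.12 m and y of church_c in the frame of tray between -0.12 and 0.12 m) and not (x of church_d in the frame of tray between -0.12 and 0.12 m and y of church_d in the frame of tray between -0.12 and 0.12 m) and x of church_e in the frame of tray between -0.096 and 0.096 m and y of church_e in the frame of tray between -0.096 and 0.096 m and height (world z) of each of church_e, church_f, church_g, church_j below 0.1 m and x of church_f in the frame of tray between -0.096 and 0.096 m and y of church_f in the frame of tray between -0.096 and 0.096 m and x of church_g in the frame of tray between -0.096 and 0.096 m and y of church_g in the frame of tray between -0.096 and 0.096 m and x of church_j in the frame of tray between -0.096 and 0.096 m and y of church_j in the frame of tray between -0.096 and 0.096 m); the robot touches nothing.
It fails at once if a plaster mould is pushed more than 40 mm from its place (distance of any of mould1, mould2 from where it was at the start of the episode above 0.04 m).
Of packed1, packed2, packed3, packed4, packed5 only 2 to 3 are there at a start; the rules pass over those that are not, and their reading is None.
Of church_e, church_f, church_g only 2 to 3 are there at a start; the rules pass over those that are not, and their reading is None.
At some moment in a run one of church_a, church_b, church_c, church_d, church_e, church_f, church_g may be knocked a few centimetres aside while the robot is not near it.
It also fails if it takes over 210 s, if anything falls off the work surface, if the arm or the gripper's body presses on something with over 40 N, if the wrist force passes 120 N, or if a joint passes its speed limit or range.

ROBOT

A 6-joint arm with a two-finger parallel gripper is mounted at the origin on the work surface. World frame = base frame: x ahead of the robot, y to its left, z up, the work surface at z = 0. Lengths are in m, angles in degrees, forces in N, time in s.
With the tool pointing down it reaches from about 0.325 to 0.85 m from the base axis. Payload 4.4 kg.
Tool frame: the origin (TCP) lies at the centre of the arm's flange, where the gripper is bolted on; the fingertips stand 199 mm ahead of it and the grasp point (between the pads) lies 180 mm ahead of it; z points along the fingers, y is the line along which they close (so a half turn about z gives the same grasp; the last joint's range is limited). The gripper opens to 94 mm and grips with 3 to 60 N. Pads are 16 mm wide; open, the fingers measure 119 mm over their backs; the gripper's body (75 mm by 177 mm) begins 78 mm behind the grasp point.
Start: joints at [56.35, 11.837, 88.321, -0, 79.842, -8.623], TCP at [0.243, 0.521, 0.405] pointing down, gripper open.
Joint ranges: [-156.59, 156.59], [-49.26, 127.26], [12.9, 141.05], [-63.56, 243.56], [4.71, 150.69], [-161.64, 161.64]. Speed limits (degrees/s): [159.86, 159.86, 180, 180, 180, 180].

INTERFACE

Orientations are given as [roll, pitch, yaw] about the fixed x, y, z axes, in that order (R = Rz(yaw) Ry(pitch) Rx(roll)).
In Python, from station import ctrl gives the robot as it stands.
- The arm moves only by the tool play_rows, never from a script. Its argument "motion" is text: rows parted by semicolons, each of 7 numbers parted by spaces: the finger opening in mm, from 0 to 94, then the shift along the world's x, y, z in units of 50 mm (1.0 is 50 mm), then the turn, a rotation vector about the world's x, y, z in units of 10 degrees (1.0 is 10 degrees). A call has 1 to 20 rows; each row is the pose to reach, as a shift and turn from the pose commanded when the call began; what a row does not reach only later rows make up. A row lasts 1/8 s, in which the tool goes at most 62.5 mm and 10.7 degrees, less where a joint would pass 70% of its speed; a pose out of reach is approached as far as the arm can. A call with a gripper value outside its range is refused whole. The fingers move at their own pace and stop on an object; "grip_force" is the grip in N (left out, the last holds). Time passes only in rows, so rows that repeat a pose let the fingers close. It gives the time, the measured TCP pose, the force and the opening at its end, in the units of the state.
- ctrl.sense(): the state, without advancing time (a new reading comes with each control period).
- ctrl.grab_frame(name): name is "side" or "top" or "wrist"; returns a dict with "img" (420x560x3 uint8, red, green, blue), "z_map" (420x560 float32, m along the optical axis (not along the pixel's ray), 0 where there is no reading), "mtx" (3x3 intrinsics, pixels), "cam_to_world" (4x4, takes a point from camera to world coordinates). Camera axes: x right, y down, z forward; pixel columns grow to the right and rows downward; lengths in m; the calibration is good to about 2 mm. A picture is of the moment at which its call begins.
- ctrl.hand_in(): hands the job in, once; it reports no verdict.
Trained networks look in a picture, given as the dict that the camera call returned (one of the last four; its "shot" number tells which), for a name from the list of things; names that differ only in an ending like _2 or _b are one class to them, and where a whole thing is asked for, a point or a joint stands for the part that bears it (a point fixed in the world has none). Each returns a list of dicts, best first, with "p" (0 to 1); they miss things now and then, are a little off and sometimes report something else, mostly with a low value. They report only what shows in the picture. A call takes as long as a camera call. They do not tell look-alikes from the thing itself.
- ctrl.search_frame(picture, thing): "location" ([column, row] in pixels, amid what is visible of it).
The state is a dict: "time_s": time; "qpos": joint angles; "joint_velocities": joint speeds; "tau": joint torques, N m; "ee_pos": TCP position; "orientation": TCP orientation; "wrist_force": force on the tool from outside, world axes, zero at the start; "ft_torque": the same for the moment, N m; "width": opening from 0.0 (shut) to 1.0 (fully open).
Only numpy, scipy, OpenCV 4.12 (cv2) and the standard library are available. Lean on these libraries where they do the work, as an engineer would, in place of code of your own. Each camera call takes 0.05 s, during which the arm holds its last target. There are 200 camera calls.

## Working session

There is one attempt and no reset: what is moved stays moved. The work goes in short steps, Python scripts to look and compute and a tool call to move; the robot and the scene stay as the last step left them, time stands still between calls to the robot, and variables do not carry over. Pictures are saved under pics/ and viewed, on a budget of 14 in all, crops included, one or two more only if the job needs it, and the job is handed in when it is done.

Besides the shell and the picture viewer there is one more tool, called as name(argument=value, ...) on one line, values as JSON. play_rows: Moves the arm, as the interface text tells. Its arguments: {"type":"object","properties":{"motion":{"type":"string"},"grip_force":{"type":"number"}},"required":["motion"]}

```bash
mkdir -p pics; ls
python3 - <<'E'
from station import ctrl
import cv2,numpy as np
s=ctrl.sense();print(s)
for n in("top","side"):
    f=ctrl.grab_frame(n);cv2.imwrite(f"pics/{n}0.png",cv2.resize(f["img"][:,:,::-1],(800,600)))
    np.savez(f"{n}0.npz",**{k:f[k] for k in("img","z_map","mtx","cam_to_world")})
    print(n,f["mtx"],f["cam_to_world"])
E
```

```text
pics
{'time_s': 0.0, 'qpos': array([ 5.63516842e+01,  1.18839711e+01,  8.84046475e+01, -1.02078363e-03,
        7.98415128e+01, -8.62309304e+00]), 'joint_velocities': array([-0.09618132, -0.02298316,  0.11694408,  0.04237144, -0.01343954,
        0.06578265]), 'tau': array([ 2.77219715e-04, -3.70898223e+01, -2.81408536e+01,  6.98252977e-02,
        3.65494285e-02, -1.29092045e-04]), 'ee_pos': array([0.24304412, 0.52070724, 0.40349432]), 'orientation': array([-1.79871189e+02, -1.85180616e-02,  1.54974938e+02]), 'wrist_force': array([ 0.52793124,  0.5216155 , -0.69037306]), 'ft_torque': array([-0.01770558, -0.01770089,  0.04676612]), 'width': 1.0017674649805206}
top [[480.26504192   0.         284.79298568]
 [  0.         480.26504192 206.79045386]
 [  0.           0.           1.        ]] [[ 0.02874982 -0.99101508  0.13062377  0.37004365]
 [-0.9995089  -0.03013075 -0.00860738  0.07240765]
 [ 0.01246584 -0.13031216 -0.99139465  1.42320273]
 [ 0.          0.          0.          1.        ]]
side [[432.66240252   0.         282.51023147]
 [  0.         432.66240252 209.60868643]
 [  0.           0.           1.        ]] [[ 0.80274687 -0.39987882  0.44237359  0.04697106]
 [-0.59628877 -0.53069209  0.60233347 -0.61114071]
 [-0.00609623 -0.74730371 -0.66445467  0.82731548]
 [ 0.          0.          0.          1.        ]]
```

View pics/top0.png

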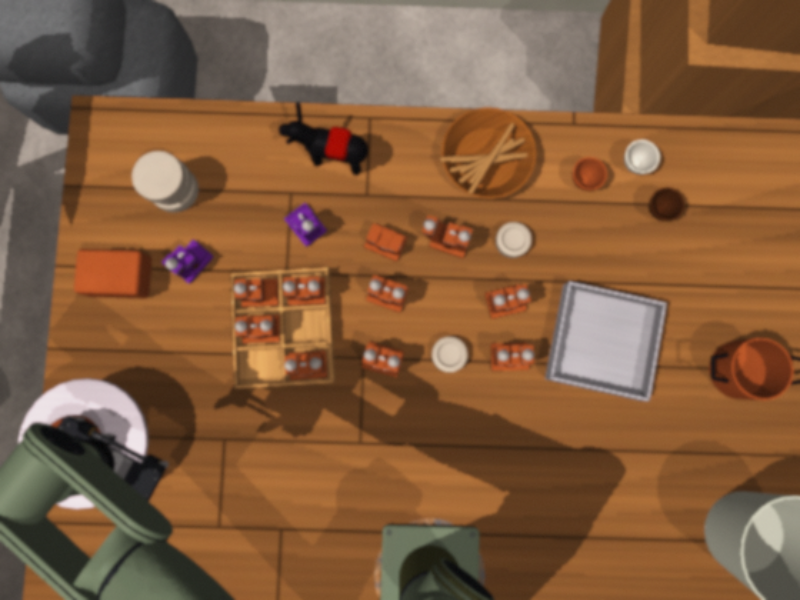

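View pics/side0.png

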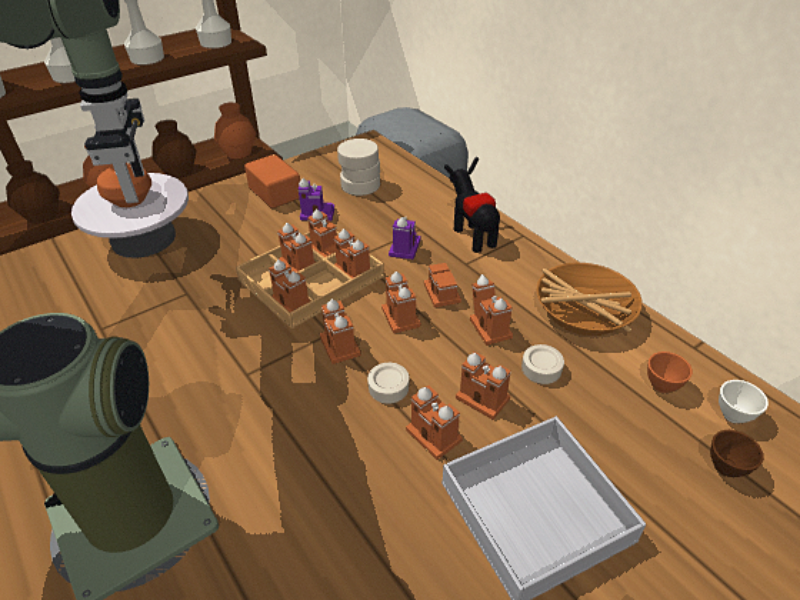

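Top view (800x600 px): the loose churches stand at (385,240), which is too short (g), and (448,235), which looks bent (f). Four look sound, at (387,290), (383,358), (510,298) and (513,355). Crate churches are at (255,290), (302,287), (257,327) and (305,363), and one of them is j. The purple look-alikes at (305,225) and (187,262), the brick at (113,272) and the moulds at (450,353) and (514,239) are not meant. I'll now fit box models to the depth points.

```bash
cat > h.py <<'E'
import numpy as np,cv2
from scipy.optimize import least_squares
def pts(f,hsv=True):
    z=f["z_map"];v,u=np.nonzero(z>0);d=z[v,u];K=f["mtx"]
    p=np.c_[(u-K[0,2])/K[0,0]*d,(v-K[1,2])/K[1,1]*d,d,np.ones(len(d))]@f["cam_to_world"].T
    c=cv2.cvtColor(f["img"],cv2.COLOR_RGB2HSV)[v,u]
    return p[:,:3],c
def terra(c): return ((c[:,0]<=9)|(c[:,0]>=176))&(c[:,1]>140)&(c[:,2]>40)
def white(c): return (c[:,1]<60)&(c[:,2]>120)
# boxes: centre, half size
B=lambda x,y,z0,z1,sx,sy:((x,y,(z0+z1)/2),(sx/2,sy/2,(z1-z0)/2))
PL=B(0,0,0,12,56,76)
CH=dict(sound=[PL,B(0,0,12,66,40,26),B(0,24,12,80,36,22),B(0,-24,12,80,36,22)],
 short=[PL,B(0,0,12,46,40,26),B(0,24,12,50,36,22),B(0,-24,12,50,36,22)],
 bent=[PL,B(0,0,12,66,40,26),B(0,-24,12,80,36,22)],
 stump=[PL,B(0,0,12,66,40,26),B(0,24,12,80,36,22),B(0,-24,12,21,36,22)])
def walls(X,Y,h,xs,ys):
    return [B(0,0,0,6,X,Y)]+[B(x,0,0,h,6,Y) for x in xs]+[B(0,y,0,h,X,6) for y in ys]
CRATE=walls(234,198,36,(-114,-38,38,114),(-96,0,96))
TRAY=walls(202,202,50,(-98,98),(-98,98))
def sdf(q,boxes):
    r=[]
    for c,h in boxes:
        a=np.abs(q-np.array(c)/1e3)-np.array(h)/1e3
        r.append(np.linalg.norm(np.maximum(a,0),axis=1)+np.minimum(a.max(1),0))
    return np.min(r,axis=0)
def fit(p,boxes,x0,yaws,dz=0,fs=.003):
    best=None
    def res(t):
        c,s=np.cos(t[2]),np.sin(t[2]);d=p-[t[0],t[1],dz]
        return sdf(np.c_[c*d[:,0]+s*d[:,1],-s*d[:,0]+c*d[:,1],d[:,2]],boxes)
    for y in yaws:
        o=least_squares(lambda t:res(t*[.01,.01,.1])/fs,np.array([x0[0]*100,x0[1]*100,np.radians(y)*10]),loss="soft_l1",diff_step=1e-4)
        t=o.x*[.01,.01,.1]
        if best is None or o.cost<best[0]: best=(o.cost,t,np.median(np.abs(res(t))))
    return np.r_[best[1][:2],(np.degrees(best[1][2])),best[2]*1000,best[0]/len(p)]
def pix2w(f,uv,z):
    K=f["mtx"];r=f["cam_to_world"][:3,:3]@np.array([(uv[0]-K[0,2])/K[0,0],(uv[1]-K[1,2])/K[1,1],1]);o=f["cam_to_world"][:3,3]
    return (o+r*(z-o[2])/r[2])[:2]
E
cat > m0.py <<'E'
from h import *
F={n:dict(np.load(n+"0.npz")) for n in("top","side")}
P=[pts(F[n]) for n in F];p=np.vstack([a for a,_ in P]);c=np.vstack([b for _,b in P])
for (a,b),n in zip(P,F):
    m=(a[:,0]>.2)&(a[:,0]<.75)&(abs(a[:,1])<.3)&(abs(a[:,2])<.02);print(n,"table z",np.median(a[m,2]),a[m,2].std())
s=.7
top=lambda u,v,z:pix2w(F["top"],(u*s,v*s),z)
for nm,u,v,bx,z in(("crate",281,327,CRATE,.03),("tray",608,340,TRAY,.03)):
    x0=top(u,v,z);m=(np.abs(p[:,:2]-x0).max(1)<.15)&(p[:,2]>.012)&(p[:,2]<.06)
    if nm=="crate":m&=~terra(c)&(p[:,2]<.042)&~white(c)
    print(nm,x0,m.sum(),fit(p[m],bx,x0,(-10,0,10) if nm=="tray" else (80,90,100)).round(4))
T=dict(g=(385,240),f=(448,235),s1=(387,290),s2=(383,358),s3=(510,298),s4=(513,355),k1=(255,290),k2=(302,287),k3=(257,327),k4=(305,363))
for k,(u,v) in T.items():
    x0=top(u,v,.06 if k!="g" else .04);m=(np.linalg.norm(p[:,:2]-x0,axis=1)<.055)&(p[:,2]>.005)&terra(c)
    z=.006 if k[0]=="k" else 0
    if z: m&=p[:,2]>.03
    q=p[m]
    for b in CH:
        print(k,b,x0.round(3),m.sum(),q[:,2].max().round(3),fit(q,CH[b],x0,(0,45,90,135) if b!="stump" else (0,90,180,270),z).round(4))
for u,v in((450,353),(514,239)):print("mould",top(u,v,.03))
E
python3 m0.py
```

```text
top table z 0.001492103883642626 0.004113474103736209
side table z 5.767282456325962e-05 0.003901257838118354
crate [0.48115617 0.31398433] 3776 [ 0.4686  0.3322 97.4836  7.4965  2.6002]
tray [ 0.47444586 -0.35218916] 5157 [  0.4751  -0.3467 -10.8903   0.6721   0.1293]
g sound [0.666 0.109] 287 0.058 [6.703000e-01 1.094000e-01 1.578052e+02 1.634100e+00 4.291000e-01]
g short [0.666 0.109] 287 0.058 [  0.6697   0.1097 -21.2945   1.1284   0.1886]
g bent [0.666 0.109] 287 0.058 [  0.6713   0.1105 -25.0617   2.1168   0.5588]
g stump [0.666 0.109] 287 0.058 [6.710000e-01 1.105000e-01 1.555753e+02 2.025900e+00 5.503000e-01]
f sound [ 0.676 -0.019] 437 0.086 [ 6.795000e-01 -2.570000e-02  1.614541e+02  1.603000e+00  4.596000e-01]
f short [ 0.676 -0.019] 437 0.086 [  0.6798  -0.0239 -18.2548   7.9278   3.113 ]
f bent [ 0.676 -0.019] 437 0.086 [ 6.84000e-01 -1.81000e-02 -2.89851e+01  3.87240e+00  1.31050e+00]
f stump [ 0.676 -0.019] 437 0.086 [ 6.840000e-01 -1.810000e-02  1.509908e+02  3.878900e+00  1.310500e+00]
s1 sound [0.559 0.101] 307 0.087 [  0.5602   0.1015 -17.7662   1.0094   0.1697]
s1
[... 1929 characters left out ...]
  1.658    0.7965]
k3 sound [0.477 0.356] 304 0.093 [4.797000e-01 3.591000e-01 1.837537e+02 1.037100e+00 1.807000e-01]
k3 short [0.477 0.356] 304 0.093 [ 0.4793  0.3582  2.9005 16.039   4.1079]
k3 bent [0.477 0.356] 304 0.093 [0.4802 0.3598 1.0484 1.3542 0.7211]
k3 stump [0.477 0.356] 304 0.093 [  0.48     0.3598 181.5495   1.3382   0.7123]
k4 sound [0.409 0.258] 282 0.097 [0.4085 0.259  5.2391 1.1726 0.2027]
k4 short [0.409 0.258] 282 0.097 [ 0.4082  0.2585  4.7856 19.5228  5.2751]
k4 bent [0.409 0.258] 282 0.097 [0.4088 0.2603 1.3792 1.7864 0.864 ]
k4 stump [0.409 0.258] 282 0.097 [  0.4088   0.2603 181.3793   1.7864   0.864 ]
mould [ 0.43855879 -0.03053276]
mould [ 0.67837067 -0.15852507]
```

```bash
cat >> h.py <<'E'
_s0=sdf
def sdf(q,boxes):
    r=_s0(q,boxes)
    if boxes is CH["bent"]:
        a=np.radians(22);d=q-[0,.024,.012];y=np.cos(a)*d[:,1]-np.sin(a)*d[:,2];z=np.sin(a)*d[:,1]+np.cos(a)*d[:,2]
        r=np.minimum(r,_s0(np.c_[d[:,0],y,z],[B(0,0,0,68,36,22)]))
    return r
E
python3 - <<'E'
from h import *
F={n:dict(np.load(n+"0.npz")) for n in("top","side")}
P=[pts(F[n]) for n in F];p=np.vstack([a for a,_ in P]);c=np.vstack([b for _,b in P])
x0=np.array([.484,.314]);m=(np.abs(p[:,:2]-x0).max(1)<.15)&(p[:,2]>.016)&(p[:,2]<.042)&~terra(c)&~white(c)
r=fit(p[m],CRATE,x0,(0,5,10));print("crate",r.round(4))
a=np.radians(r[2])
for i,(x,y) in enumerate([(x,y) for x in(-.076,0,.076) for y in(-.048,.048)]):
    print("cell",i+1,(r[0]+np.cos(a)*x-np.sin(a)*y).round(4),(r[1]+np.sin(a)*x+np.cos(a)*y).round(4))
x0=np.array([.68,-.022]);m=(np.linalg.norm(p[:,:2]-x0,axis=1)<.08)&(p[:,2]>.005)&terra(c)
for y in(-20,160):print("bent",fit(p[m],CH["bent"],x0,(y-10,y,y+10)).round(4))
a=np.radians(-10.9)
for x in(-.045,.045):
  for y in(-.045,.045):print("slot",x,y,(.4751+np.cos(a)*x-np.sin(a)*y).round(4),(-.3467+np.sin(a)*x+np.cos(a)*y).round(4))
for n in F:
    q,cc=P[list(F).index(n)]
    for u in((.4385,-.0305),(.678,-.1585)):
        mm=(np.linalg.norm(q[:,:2]-u,axis=1)<.05)&(q[:,2]>.02)&(q[:,2]<.04)&white(cc);print(n,"mould",q[mm].mean(0).round(3))
from station import ctrl
f=ctrl.grab_frame("side")
s=dict(f);i=f["img"];cv2.imwrite("pics/c1.png",cv2.resize(i[125:270,165:365,::-1],(800,580),interpolation=2))
E
```

```text
crate [0.4856 0.3137 5.2904 2.1149 0.7508]
cell 1 0.4144 0.2589
cell 2 0.4055 0.3545
cell 3 0.49 0.2659
cell 4 0.4812 0.3615
cell 5 0.5657 0.2729
cell 6 0.5569 0.3685
bent [  0.6792  -0.0266 -17.6458   0.9617   0.1491]
bent [ 6.803000e-01 -2.280000e-02  1.614435e+02  2.585900e+00  7.845000e-01]
slot -0.045 -0.045 0.4224 -0.3824
slot -0.045 0.045 0.4394 -0.294
slot 0.045 -0.045 0.5108 -0.3994
slot 0.045 0.045 0.5278 -0.311
top mould [ 0.437 -0.029  0.028]
top mould [ 0.678 -0.157  0.028]
side mould [ 0.437 -0.032  0.026]
side mould [ 0.68  -0.16   0.026]
```

View pics/c1.png

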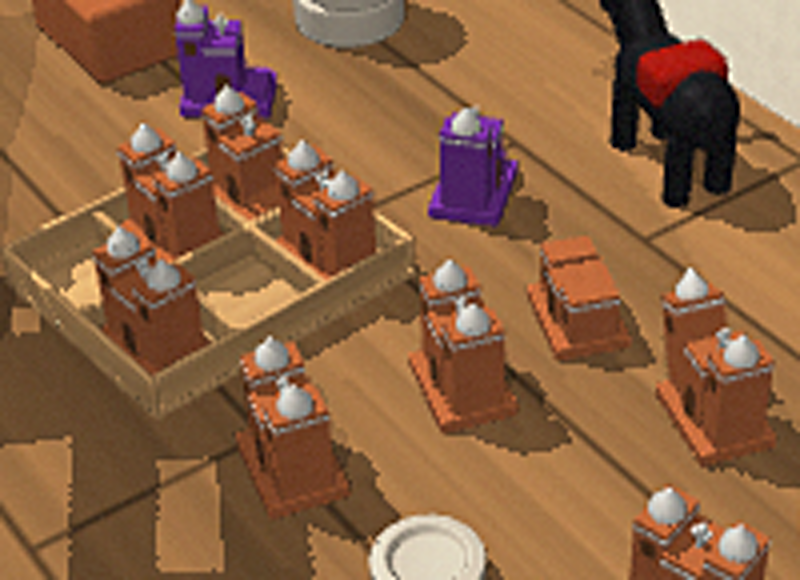

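c1 crop: j at px (245,150) has its near (-y) tower missing, while the other three crate churches at (165,190), (325,205) and (150,300) have both towers. f at (715,370) leans, g at (585,290) is short, and the purple ones at (215,60) and (470,165) are not meant. Fit heights agree with the text. I'll move above j and look with the wrist camera.

play_rows(motion="60 1 -0.5 0 0 0 -1; 60 2 -1 0 0 0 -2; 60 3 -1.5 0 0 0 -3; 60 4 -2 0 0 0 -4; 60 5.2 -2.6 0 0 0 -5; 60 6.2 -3.1 0 0 0 -6; 60 6.22 -3.1 0 0 0 -6.1; 60 6.22 -3.1 0 0 0 -6.1; 60 6.22 -3.1 0 0 0 -6.1; 60 6.22 -3.1 0 0 0 -6.1", grip_force=30)

```text
time_s: 1.4
ee_pos: [0.553, 0.367, 0.4049]
orientation: [-180.0, -0.0, 94.1]
wrist_force: [-0.2, 0.5, -0.6]
width: 0.639
```

```bash
cat > look.py <<'E'
# usage: look.py cam name ; saves npz+png
import sys,numpy as np,cv2
from station import ctrl
f=ctrl.grab_frame(sys.argv[1]);s=ctrl.sense()
np.savez(sys.argv[2]+".npz",**{k:f[k] for k in("img","z_map","mtx","cam_to_world")})
cv2.imwrite(f"pics/{sys.argv[2]}.png",cv2.resize(f["img"][:,:,::-1],(800,600)))
print(s["time_s"],s["ee_pos"].round(4),s["orientation"].round(2),s["wrist_force"].round(1),s["width"])
E
python3 look.py wrist w1
cat > crate.py <<'E'
from h import *
import sys
f=dict(np.load(sys.argv[1]+".npz"));p,c=pts(f);t=terra(c)
m=(abs(p[:,2])<.015)&(np.abs(p[:,:2]-[.4856,.3137]).max(1)<.3);print("cam",f["cam_to_world"][:3,3].round(3),"n",len(p),"table",np.median(p[m,2]).round(4))
x0=np.array([.483,.314]);m=(np.abs(p[:,:2]-x0).max(1)<.15)&(p[:,2]>.012)&(p[:,2]<.04)&~t&~white(c)
r=fit(p[m],CRATE,x0,(0,5,10));print("crate",m.sum(),r.round(4))
a=np.radians(r[2])
for i,(x,y) in enumerate([(x,y) for x in(-.076,0,.076) for y in(-.048,.048)]):
    print("cell",i+1,(r[0]+np.cos(a)*x-np.sin(a)*y).round(4),(r[1]+np.sin(a)*x+np.cos(a)*y).round(4))
for k,x0,b in(("j",(.554,.3655),"stump"),("k2",(.5608,.2694),"sound"),("k3",(.4797,.359),"sound"),("k4",(.4085,.259),"sound")):
    m=(np.linalg.norm(p[:,:2]-x0,axis=1)<.055)&(p[:,2]>.03)&t
    if m.sum()>100:print(k,m.sum(),fit(p[m],CH[b],x0,(0,5),.006).round(4))
E
python3 crate.py w1
```

```text
1.45 [0.5532 0.3669 0.4049] [ 1.7999e+02 -1.0000e-02  9.4100e+01] [-0.5 -0.8 -0.4] 0.6403681869590775
cam [0.548 0.438 0.385] n 234260 table -0.0001
crate 10145 [0.4808 0.3105 5.9139 1.6051 0.8055]
cell 1 0.4102 0.2549
cell 2 0.4003 0.3504
cell 3 0.4858 0.2627
cell 4 0.4759 0.3582
cell 5 0.5614 0.2706
cell 6 0.5515 0.3661
k2 237 [0.5605 0.2692 3.3799 0.2982 0.014 ]
k3 156 [0.4787 0.3584 3.2765 0.3706 0.0198]
k4 193 [4.0720e-01 2.5870e-01 5.8607e+00 1.7210e-01 5.6000e-03]
```

View pics/w1.png

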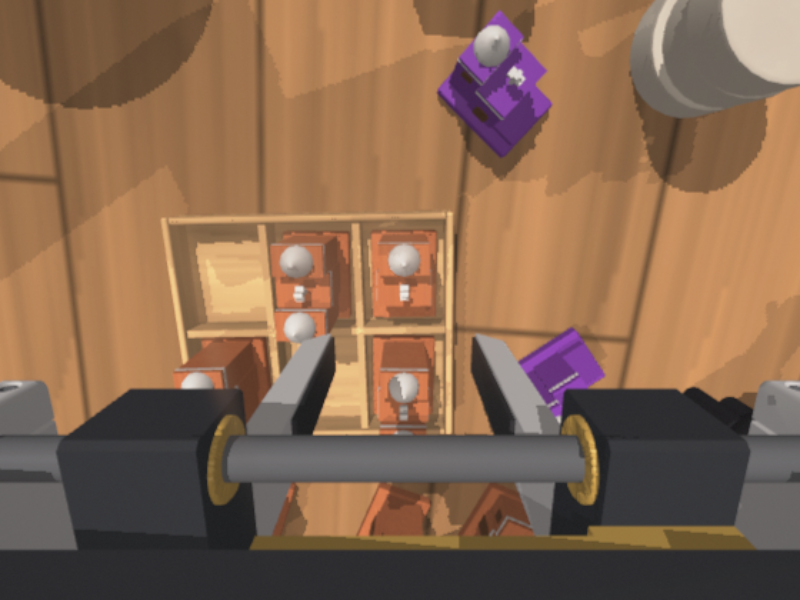

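Run:
```python
from h import *
f=dict(np.load("w1.npz"));p,c=pts(f)
x0=np.array([.483,.312])
m=(np.abs(p[:,:2]-x0).max(1)<.14)&(p[:,2]>.033)&(p[:,2]<.039)&~white(c)
h=np.zeros((560,560),np.uint8);q=((p[m,:2]-x0+.14)*2000).astype(int);h[559-q[:,0],559-q[:,1]]=255
cv2.imwrite("pics/wt.png",h)
m=(np.linalg.norm(p[:,:2]-(.553,.366),axis=1)<.055)&(p[:,2]>.03);print(m.sum(),p[m].max(0),np.median(c[m],0))
```

```text
59263 [0.60300574 0.41917027 0.34453384] [120.  16.  59.]
```

View pics/wt.png

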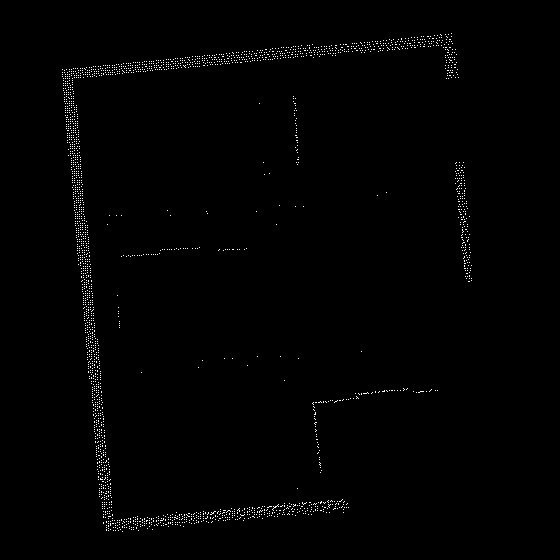

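Wrist view w1: the crate has j at px (405,275) with a single cap, sound churches at (300,295), (400,390) and (200,370), and empty cells at (230,280) and (345,390). wt is the map of wall tops: its corners give the crate centre as about (0.4815, 0.3115), yaw 5.2°. The cells then agree with the churches standing in them.

```bash
cat > ch.py <<'E'
# ch.py shot name x y model dz : fit one church by height only (z window), any colour
from h import *
import sys
fs=[dict(np.load(n+".npz")) for n in sys.argv[1].split(",")]
P=[pts(f) for f in fs];p=np.vstack([a for a,_ in P]);c=np.vstack([b for _,b in P])
for s in sys.argv[2:]:
    k,x,y,b,dz=s.split(",");x0=np.array([float(x),float(y)]);dz=float(dz)
    m=(np.linalg.norm(p[:,:2]-x0,axis=1)<(.07 if b=="bent" else .05))&(p[:,2]>(.042 if dz else .006))&(p[:,2]<.086+dz)&~white(c)&(c[:,1]>90)
    print(k,m.sum(),fit(p[m],CH[b],x0,(-20,0,20),dz).round(4) if m.sum()>60 else "")
E
python3 ch.py w1 j,.554,.366,stump,.006 k2,.5605,.2694,sound,.006 k3,.479,.3585,sound,.006 k4,.407,.2587,sound,.006
```

```text
j 1294 [0.5535 0.3647 4.4678 0.4085 0.0273]
k2 1368 [0.5595 0.2691 3.3693 0.3127 0.0351]
k3 1873 [0.4788 0.3584 3.5442 0.2837 0.0248]
k4 947 [0.4072 0.2587 5.725  0.2229 0.0084]
```

play_rows(motion="60 0 -0.04 -1 0 0 0; 60 0 -0.04 -2 0 0 0; 60 0 -0.04 -2.8 0 0 0; 60 0 -0.04 -3.24 0 0 0; 60 0 -0.04 -3.24 0 0 0; 60 0 -0.04 -3.24 0 0 0; 34 0 -0.04 -3.24 0 0 0; 34 0 -0.04 -3.24 0 0 0; 34 0 -0.04 -3.24 0 0 0; 34 0 -0.04 -3.24 0 0 0; 34 0 -0.04 -3.24 0 0 0; 34 0 -0.04 -2.8 0 0 0; 34 0 -0.04 -2 0 0 0; 34 0 -0.04 -1 0 0 0; 34 0 -0.04 0 0 0 0; 34 0 -0.04 0 0 0 0")

```text
time_s: 3.45
ee_pos: [0.5555, 0.3645, 0.4118]
orientation: [179.3, -0.3, 94.0]
wrist_force: [0.8, 0.1, -1.7]
width: 0.419
```

play_rows(motion="34 -0.1 -0.6 0 0 0 -0.1; 34 -0.3 -1.5 0 0 0 -0.3; 34 -0.5 -2.6 0 0 0 -0.5; 34 -0.7 -3.8 0 0 0 -0.7; 34 -0.9 -5 0 0 0 -0.9; 34 -1.1 -6.2 0 0 0 -1; 34 -1.3 -7.4 0 0 0 -1.2; 34 -1.5 -8.6 0 0 0 -1.4; 34 -1.7 -9.8 0 0 0 -1.5; 34 -1.9 -11 0 0 0 -1.5; 34 -2.1 -12.2 0 0 0 -1.5; 34 -2.4 -13.4 0 0 0 -1.5; 34 -2.55 -14.4 0 0 0 -1.5; 34 -2.62 -14.94 0 0 0 -1.5; 34 -2.62 -14.94 0 0 0 -1.5; 34 -2.62 -14.94 0 0 0 -1.5; 34 -2.62 -14.94 -0.8 0 0 -1.5; 34 -2.62 -14.94 -1.6 0 0 -1.5; 34 -2.62 -14.94 -1.6 0 0 -1.5; 34 -2.62 -14.94 -1.6 0 0 -1.5")

```text
time_s: 5.95
ee_pos: [0.4241, -0.3825, 0.3261]
orientation: [179.9, 0.1, 79.1]
wrist_force: [0.7, 0.0, -2.7]
width: 0.42
```

```bash
python3 look.py wrist w2
python3 - <<'E'
from h import *
f=dict(np.load("w2.npz"));p,c=pts(f)
x0=np.array([.4751,-.3467]);m=(np.abs(p[:,:2]-x0).max(1)<.15)&(p[:,2]>.012)&(p[:,2]<.055)&(c[:,1]<80)
print(m.sum(),fit(p[m],TRAY,x0,(-10,)).round(4))
E
```

```text
6.0 [ 0.4243 -0.383   0.327 ] [1.7982e+02 1.4000e-01 7.9040e+01] [ 0.7 -0.3 -2.1] 0.424439193368683
15743 [  0.4736  -0.3469 -10.9471   0.2377   0.0126]
```

play_rows(motion="34 0 0 -0.8 0 0 0; 34 0 0 -1.4 0 0 0; 34 0 0 -1.62 0 0 0; 34 0 0 -1.62 0 0 0; 34 0 0 -1.62 0 0 0; 60 0 0 -1.62 0 0 0; 60 0 0 -1.62 0 0 0; 60 0 0 -1.62 0 0 0; 60 0 0 -1 0 0 0; 60 0 0 0 0 0 0; 60 0 0 1 0 0 0; 60 0 0 1.6 0 0 0; 60 0 0 1.6 0 0 0")

```text
time_s: 7.62
ee_pos: [0.4238, -0.3836, 0.4081]
orientation: [179.7, 0.3, 79.0]
wrist_force: [0.5, -0.5, -0.4]
width: 0.641
```

```bash
python3 look.py top top1
python3 - <<'E'
from h import *
f=dict(np.load("top1.npz"));p,c=pts(f)
m=(np.linalg.norm(p[:,:2]-(.4236,-.3824),axis=1)<.05)&(p[:,2]<.12)&(p[:,2]>.055);print(m.sum())
E
python3 ch.py top1 g,.6697,.1097,short,0 f,.679,-.0266,bent,0 s1,.5602,.1015,sound,0 s2,.4238,.1068,sound,0 s3,.5527,-.1445,sound,0 s4,.4389,-.1542,sound,0
```

```text
7.675 [ 0.4233 -0.3831  0.4054] [1.799e+02 8.000e-02 7.898e+01] [ 0.2  0.8 -0.1] 0.6388007195340667
271
g 497 [  0.6693   0.1098 -21.7562   1.4081   0.3047]
f 579 [  0.679   -0.026  -18.0039   1.2378   0.7191]
s1 411 [  0.5599   0.1018 -17.4064   1.3288   0.3157]
s2 417 [  0.4236   0.1068 -14.8772   1.4414   0.3181]
s3 441 [ 0.5512 -0.1439 15.6506  1.07    0.3066]
s4 458 [ 0.4371 -0.1529  3.9865  1.4578  0.3755]
```

play_rows(motion="70 0.3 0.6 0 0 0 -0.2; 70 0.8 1.6 0 0 0 -0.4; 70 1.4 2.7 0 0 0 -0.6; 70 1.9 3.8 0 0 0 -0.8; 70 2.5 5 0 0 0 -1.05; 70 3 6 0 0 0 -1.05; 70 3.6 7.1 0 0 0 -1.05; 70 4.2 8.3 0 0 0 -1.05; 70 4.7 9.4 0 0 0 -1.05; 70 4.92 9.85 0 0 0 -1.05; 70 4.92 9.85 -0.6 0 0 -1.05; 70 4.92 9.85 -1.6 0 0 -1.05; 70 4.92 9.85 -2.6 0 0 -1.05; 70 4.92 9.85 -3.3 0 0 -1.05; 70 4.92 9.85 -3.52 0 0 -1.05; 70 4.92 9.85 -3.52 0 0 -1.05; 34 4.92 9.85 -3.52 0 0 -1.05; 34 4.92 9.85 -3.52 0 0 -1.05; 34 4.92 9.85 -3.52 0 0 -1.05; 34 4.92 9.85 -3.52 0 0 -1.05")

```text
time_s: 10.18
ee_pos: [0.6696, 0.1096, 0.2298]
orientation: [179.9, -0.0, 68.5]
wrist_force: [-0.1, -0.2, 2.9]
width: 0.42
```

play_rows(motion="34 0 0 0.6 0 0 0; 34 0 0 1.6 0 0 0; 34 0 0 2.6 0 0 0; 34 -0.3 -0.6 3.3 0 0 0.2; 34 -0.8 -1.4 3.5 0 0 0.4; 34 -1.4 -2.4 3.5 0 0 0.6; 34 -2 -3.4 3.5 0 0 0.8; 34 -2.6 -4.5 3.5 0 0 1; 34 -3.2 -5.6 3.5 0 0 1.06; 34 -3.8 -6.6 3.5 0 0 1.06; 34 -4.3 -7.5 3.5 0 0 1.06; 34 -4.63 -8.08 3.4 0 0 1.06; 34 -4.63 -8.08 2.6 0 0 1.06; 34 -4.63 -8.08 1.6 0 0 1.06; 34 -4.63 -8.08 0.7 0 0 1.06; 34 -4.63 -8.08 0.15 0 0 1.06; 34 -4.63 -8.08 0.15 0 0 1.06; 34 -4.63 -8.08 0.15 0 0 1.06; 60 -4.63 -8.08 0.15 0 0 1.06; 60 -4.63 -8.08 0.15 0 0 1.06")

```text
time_s: 12.68
ee_pos: [0.4381, -0.2947, 0.237]
orientation: [179.9, 0.1, 79.1]
wrist_force: [-0.1, -0.2, 1.6]
width: 0.599
```

play_rows(motion="60 0 0 0.6 0 0 0; 60 0 0 1.6 0 0 0; 60 0 0 2.6 0 0 0; 60 0 0 3.3 0 0 0; 70 0.3 0.3 3.4 0 0 -0.1")

```text
time_s: 13.3
ee_pos: [0.4532, -0.2805, 0.4108]
orientation: [179.6, 0.3, 77.9]
wrist_force: [0.2, -0.4, -0.5]
width: 0.713
```

```bash
python3 look.py top top2; python3 ch.py top2 g,.4379,-.2942,short,.006 f,.679,-.0266,bent,0 s1,.5602,.1015,sound,0 s2,.4238,.1068,sound,0 s3,.5527,-.1445,sound,0 s4,.4389,-.1542,sound,0
```

```text
13.35 [ 0.4544 -0.2785  0.4099] [1.7959e+02 8.0000e-02 7.8040e+01] [ 0.6  1.4 -0.4] 0.7313955941677014
g 222 [  0.4373  -0.294  -11.2032   1.619    0.248 ]
f 569 [  0.6788  -0.026  -17.0096   1.1849   0.6332]
s1 404 [  0.5596   0.1018 -17.8404   1.2215   0.2806]
s2 403 [  0.4249   0.1071 -18.2941   1.7744   0.3476]
s3 445 [ 0.5515 -0.1438 15.1     1.1791  0.3155]
s4 446 [ 0.4376 -0.153   4.06    1.4509  0.3312]
```

play_rows(motion="70 0.6 0.6 0 0 0 -0.2; 70 1.4 1.5 0 0 0 -0.4; 70 2.2 2.4 0 0 0 -0.59; 70 3 3.3 0 0 0 -0.59; 70 3.8 4.2 0 0 0 -0.59; 70 4.3 4.8 0 0 0 -0.59; 70 4.52 5.06 0 0 0 -0.59; 70 4.52 5.06 -0.6 0 0 -0.59; 70 4.52 5.06 -1.6 0 0 -0.59; 70 4.52 5.06 -2.6 0 0 -0.59; 70 4.52 5.06 -3.2 0 0 -0.59; 70 4.52 5.06 -3.4 0 0 -0.59; 70 4.52 5.06 -3.4 0 0 -0.59; 34 4.52 5.06 -3.4 0 0 -0.59; 34 4.52 5.06 -3.4 0 0 -0.59; 34 4.52 5.06 -3.4 0 0 -0.59; 34 4.52 5.06 -3.4 0 0 -0.59; 34 4.52 5.06 -2.8 0 0 -0.59; 34 4.52 5.06 -1.8 0 0 -0.59; 34 4.52 5.06 -0.8 0 0 -0.59")

```text
time_s: 15.85
ee_pos: [0.6783, -0.0264, 0.3661]
orientation: [-179.9, 0.0, 72.2]
wrist_force: [0.5, -1.0, -1.5]
width: 0.424
```

play_rows(motion="34 0 -0.3 0.6 0 0 0.1; 34 -0.3 -1 0.7 0 0 0.3; 34 -0.8 -2 0.7 0 0 0.5; 34 -1.3 -3 0.7 0 0 0.69; 34 -1.8 -4 0.7 0 0 0.69; 34 -2.3 -5 0.7 0 0 0.69; 34 -2.8 -6 0.7 0 0 0.69; 34 -3.2 -7 0.7 0 0 0.69; 34 -3.4 -7.46 0.5 0 0 0.69; 34 -3.4 -7.46 -0.4 0 0 0.69; 34 -3.4 -7.46 -1.2 0 0 0.69; 34 -3.4 -7.46 -2 0 0 0.69; 34 -3.4 -7.46 -2.46 0 0 0.69; 34 -3.4 -7.46 -2.46 0 0 0.69; 34 -3.4 -7.46 -2.46 0 0 0.69; 60 -3.4 -7.46 -2.46 0 0 0.69; 60 -3.4 -7.46 -2.46 0 0 0.69; 60 -3.4 -7.46 -1.8 0 0 0.69; 60 -3.4 -7.46 -0.8 0 0 0.69; 60 -3.4 -7.46 0.5 0 0 0.69")

```text
time_s: 18.35
ee_pos: [0.5084, -0.3991, 0.3889]
orientation: [-179.9, -0.1, 79.1]
wrist_force: [0.0, 0.3, -0.0]
width: 0.641
```

```bash
python3 look.py top top3; python3 ch.py top3 g,.4379,-.2942,short,.006 j,.424,-.382,stump,.006 s1,.5602,.1015,sound,0 s2,.4238,.1068,sound,0 s3,.5527,-.1445,sound,0 s4,.4389,-.1542,sound,0
```

```text
18.4 [ 0.5102 -0.4008  0.4013] [179.22   0.53  79.08] [ 1.5 -1.5  5.3] 0.6398578061064935
g 355 [  0.4379  -0.293  -11.6169   1.564    0.2897]
j 198 [  0.4241  -0.3826 -10.6438   0.9461   0.2352]
s1 410 [  0.5597   0.1018 -17.1698   1.2939   0.3111]
s2 417 [  0.4236   0.1081 -12.5415   1.6322   0.3648]
s3 447 [ 0.5516 -0.1438 15.3517  1.3142  0.3177]
s4 450 [ 0.4376 -0.1534  3.8224  1.4073  0.3135]
```

View pics/top3.png

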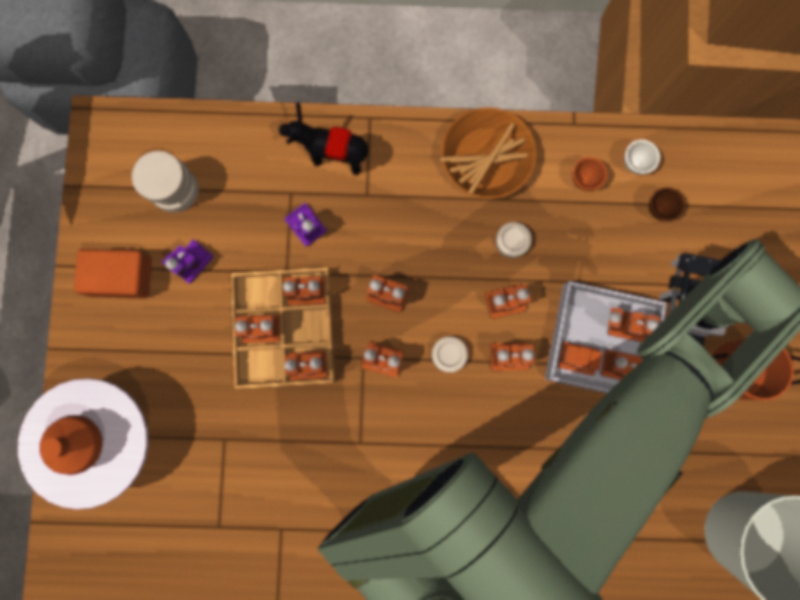

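Top view: all three malformed churches stand in the tray (px about 580-645, 320-360), the moulds are in place at (514,238) and (450,353), and the loose sound ones are unmoved. Next I'll go over s1 and look with the wrist camera.

play_rows(motion="70 0 0.6 0.3 0 0 -0.1; 70 0.1 1.6 0.3 0 0 -0.2; 70 0.2 2.8 0.3 0 0 -0.3; 70 0.3 4 0.3 0 0 -0.5; 70 0.5 5.2 0.3 0 0 -0.66; 70 0.6 6.4 0.3 0 0 -0.66; 70 0.8 7.6 0.3 0 0 -0.66; 70 0.9 8.8 0.3 0 0 -0.66; 70 1.02 9.6 0.3 0 0 -0.66; 70 1.02 10.03 0.3 0 0 -0.66; 70 1.02 10.03 0.3 0 0 -0.66; 70 1.02 10.03 0.3 0 0 -0.66; 70 1.02 10.03 0.3 0 0 -0.66")

```text
time_s: 20.02
ee_pos: [0.5598, 0.1008, 0.4038]
orientation: [180.0, 0.0, 72.4]
wrist_force: [-0.2, -1.2, 0.1]
width: 0.742
```

```bash
python3 look.py wrist w3; python3 ch.py w3 s1,.5600,.1015,sound,0 s2,.4238,.1068,sound,0
python3 - <<'E'
from h import *
f=dict(np.load("w3.npz"));p,c=pts(f)
x0=np.array([.4815,.3115]);d=p[:,:2]-x0;a=np.radians(5.2)
l=np.c_[np.cos(a)*d[:,0]+np.sin(a)*d[:,1],-np.sin(a)*d[:,0]+np.cos(a)*d[:,1]]
m=(abs(l[:,0])<.125)&(abs(l[:,1])<.107)&(p[:,2]>.034)&(p[:,2]<.038)&((abs(l[:,0])>.108)|(abs(l[:,1])>.09))
W=[B(x,0,0,36,6,198) for x in(-114,114)]+[B(0,y,0,36,234,6) for y in(-96,96)]
print("crate",m.sum(),fit(p[m],W,x0,(5,)).round(4))
E
```

```text
20.075 [0.5598 0.1009 0.4037] [1.7999e+02 1.0000e-02 7.2380e+01] [-0.7  0.3  0.4] 0.7423549465646329
s1 2305 [  0.5598   0.1013 -17.7982   0.3996   0.0272]
s2 3134 [  0.4236   0.1065 -13.9687   0.2663   0.0209]
crate 1867 [0.4819 0.313  5.0275 0.5538 0.0306]
```

play_rows(motion="70 0 0 -1 0 0 0; 70 0 0 -2 0 0 0; 70 0 0 -3 0 0 0; 70 0 0 -3.34 0 0 0; 70 0 0 -3.34 0 0 0; 34 0 0 -3.34 0 0 0; 34 0 0 -3.34 0 0 0; 34 0 0 -3.34 0 0 0; 34 0 0 -3.34 0 0 0; 34 0 0 -2.8 0 0 0; 34 0 0 -1.8 0 0 0; 34 0 0 -0.8 0 0 0; 34 0 0.4 0 0 0 0.3; 34 0 1.2 0 0 0 0.8; 34 0 2.2 0 0 0 1.3; 34 -0.1 3.2 0 0 0 1.8; 34 -0.1 4.2 0 0 0 2.28; 34 -0.13 5 0 0 0 2.28; 34 -0.13 5.31 0 0 0 2.28; 34 -0.13 5.31 0 0 0 2.28")

```text
time_s: 22.58
ee_pos: [0.5529, 0.3679, 0.4026]
orientation: [-179.9, 0.1, 95.4]
wrist_force: [0.4, 0.1, -3.2]
width: 0.426
```

play_rows(motion="34 0 0 -0.6 0 0 0; 34 0 0 -1.4 0 0 0; 34 0 0 -2 0 0 0; 34 0 0 -2.5 0 0 0; 34 0 0 -2.8 0 0 0; 34 0 0 -3.1 0 0 0; 34 0 0 -3.2 0 0 0; 34 0 0 -3.2 0 0 0; 60 0 0 -3.2 0 0 0; 60 0 0 -3.2 0 0 0; 60 0 0 -3.2 0 0 0")

```text
time_s: 23.95
ee_pos: [0.5535, 0.3677, 0.2443]
orientation: [179.9, -0.0, 95.3]
wrist_force: [0.6, -1.0, 0.1]
width: 0.637
```

play_rows(motion="60 0 0 0.8 0 0 0; 60 0 0 1.8 0 0 0; 60 0 0 2.8 0 0 0; 60 -0.2 -0.4 3.2 0 0 -0.3; 70 -0.7 -1.4 3.2 0 0 -0.8; 70 -1.2 -2.4 3.2 0 0 -1.3; 70 -1.7 -3.4 3.2 0 0 -1.8; 70 -2.2 -4.4 3.2 0 0 -1.93; 70 -2.59 -5.21 3.2 0 0 -1.93; 70 -2.59 -5.21 3.2 0 0 -1.93; 70 -2.59 -5.21 3.2 0 0 -1.93; 70 -2.59 -5.21 3.2 0 0 -1.93")

```text
time_s: 25.45
ee_pos: [0.4243, 0.1078, 0.4039]
orientation: [180.0, -0.0, 76.0]
wrist_force: [0.1, 0.3, 0.4]
width: 0.746
```

```bash
python3 look.py wrist w4; python3 ch.py w4 s2,.4236,.1065,sound,0 s1incell6,.5532,.367,sound,.006 k2,.5595,.2691,sound,.006 k4,.4072,.2587,sound,.006
```

```text
25.5 [0.4242 0.1079 0.4037] [ 1.800e+02 -2.000e-02  7.606e+01] [0.6 0.6 0.7] 0.7464471062676904
s2 2344 [  0.4238   0.1064 -14.2526   0.3774   0.0237]
s1incell6 0 
k2 1659 [0.5598 0.2693 3.228  0.2726 0.0193]
k4 2501 [0.4074 0.2588 5.897  0.3927 0.0301]
```

play_rows(motion="70 0 -0.03 -1 0 0 0; 70 0 -0.03 -2 0 0 0; 70 0 -0.03 -3 0 0 0; 70 0 -0.03 -3.34 0 0 0; 70 0 -0.03 -3.34 0 0 0; 34 0 -0.03 -3.34 0 0 0; 34 0 -0.03 -3.34 0 0 0; 34 0 -0.03 -3.34 0 0 0; 34 0 -0.03 -3.34 0 0 0; 34 0 0 -2.8 0 0 0; 34 0 0 -1.8 0 0 0; 34 0 0 -0.8 0 0 0; 34 0.1 0.3 0 0 0 0.3; 34 0.3 0.8 0 0 0 0.8; 34 0.6 1.6 0 0 0 1.4; 34 1 2.4 0 0 0 1.93; 34 1.24 3 0 0 0 1.93; 34 1.24 3.13 0 0 0 1.93; 34 1.24 3.13 0 0 0 1.93; 34 1.24 3.13 0 0 0 1.93")

```text
time_s: 28.0
ee_pos: [0.4854, 0.2626, 0.4034]
orientation: [-180.0, 0.0, 95.2]
wrist_force: [0.4, -0.1, -1.5]
width: 0.423
```

play_rows(motion="34 0 0 -0.6 0 0 0; 34 0 0 -1.4 0 0 0; 34 0 0 -2 0 0 0; 34 0 0 -2.5 0 0 0; 34 0 0 -2.8 0 0 0; 34 0 0 -3.1 0 0 0; 34 0 0 -3.2 0 0 0; 34 0 0 -3.2 0 0 0; 60 0 0 -3.2 0 0 0; 60 0 0 -3.2 0 0 0; 60 0 0 -3.2 0 0 0; 60 0 0 -2.4 0 0 0; 60 0 0 -1.4 0 0 0; 60 0 0 -0.4 0 0 0; 60 0 0 0 0 0 0")

```text
time_s: 29.88
ee_pos: [0.4865, 0.2638, 0.408]
orientation: [179.6, -0.1, 95.3]
wrist_force: [0.7, 0.5, 0.0]
width: 0.638
```

play_rows(motion="70 0 -0.5 0 0 0 -0.1; 70 -0.1 -1.5 0 0 0 -0.14; 70 -0.3 -2.6 0 0 0 -0.14; 70 -0.4 -3.8 0 0 0 -0.14; 70 -0.6 -5 0 0 0 -0.14; 70 -0.7 -6.2 0 0 0 -0.14; 70 -0.9 -7.4 0 0 0 -0.14; 70 -0.95 -8.1 0 0 0 -0.14; 70 -0.95 -8.36 0 0 0 -0.14; 70 -0.95 -8.36 0 0 0 -0.14; 70 -0.95 -8.36 0 0 0 -0.14; 70 -0.95 -8.36 0 0 0 -0.14")

```text
time_s: 31.38
ee_pos: [0.4385, -0.1532, 0.4036]
orientation: [-180.0, -0.0, 94.0]
wrist_force: [-0.4, -0.2, 0.2]
width: 0.743
```

```bash
python3 look.py wrist w5; python3 ch.py w5 s4,.4382,-.1535,sound,0 s3,.552,-.144,sound,0; python3 look.py top top4; python3 ch.py top4 c6,.5532,.367,sound,.006 c3,.486,.2645,sound,.006 s3,.552,-.144,sound,0
```

```text
31.425 [ 0.4384 -0.1534  0.4036] [-1.800e+02 -1.000e-02  9.399e+01] [ 0.9 -0.4  0.8] 0.7462301866617936
s4 2331 [ 0.4377 -0.1548  3.3577  0.3869  0.0251]
s3 2994 [ 0.5515 -0.1454 15.5746  0.2941  0.0212]
31.475 [ 0.4384 -0.1535  0.4036] [-1.800e+02 -1.000e-02  9.397e+01] [0.5 0.5 0.4] 0.7418360512082345
c6 299 [0.5544 0.3681 5.145  0.993  0.2188]
c3 270 [0.4866 0.2653 5.9011 1.1144 0.2275]
s3 382 [ 0.5524 -0.1436 18.5657  1.2818  0.2914]
```

play_rows(motion="70 -0.01 -0.03 -1 0 0 0; 70 -0.01 -0.03 -2 0 0 0; 70 -0.01 -0.03 -3 0 0 0; 70 -0.01 -0.03 -3.34 0 0 0; 70 -0.01 -0.03 -3.34 0 0 0; 34 -0.01 -0.03 -3.34 0 0 0; 34 -0.01 -0.03 -3.34 0 0 0; 34 -0.01 -0.03 -3.34 0 0 0; 34 -0.01 -0.03 -3.34 0 0 0; 34 -0.01 -0.03 -2.8 0 0 0; 34 -0.01 -0.03 -1.8 0 0 0; 34 -0.01 -0.03 -0.8 0 0 0; 34 0 0.4 0 0 0 0; 34 -0.1 1.3 0 0 0 0.1; 34 -0.2 2.4 0 0 0 0.12; 34 -0.2 3.5 0 0 0 0.12; 34 -0.3 4.6 0 0 0 0.12; 34 -0.4 5.7 0 0 0 0.12; 34 -0.5 6.8 0 0 0 0.12; 34 -0.5 7.3 0 0 0 0.12")

```text
time_s: 33.98
ee_pos: [0.412, 0.2128, 0.4029]
orientation: [-179.9, -0.0, 95.3]
wrist_force: [-0.2, -1.0, -2.7]
width: 0.425
```

play_rows(motion="34 -0.1 1 0 0 0 0; 34 -0.2 2 0 0 0 0; 34 -0.23 2.7 0 0 0 0; 34 -0.23 2.83 0 0 0 0; 34 -0.23 2.83 0 0 0 0; 34 -0.23 2.83 0 0 0 0")

```text
time_s: 34.72
ee_pos: [0.4018, 0.3509, 0.4033]
orientation: [-180.0, 0.1, 95.0]
wrist_force: [0.9, 0.4, -3.1]
width: 0.423
```

play_rows(motion="34 0 0.02 -0.6 0 0 0; 34 0 0.02 -1.4 0 0 0; 34 0 0.02 -2 0 0 0; 34 0 0.02 -2.5 0 0 0; 34 0 0.02 -2.8 0 0 0; 34 0 0.02 -3.1 0 0 0; 34 0 0.02 -3.2 0 0 0; 34 0 0.02 -3.2 0 0 0; 60 0 0.02 -3.2 0 0 0; 60 0 0.02 -3.2 0 0 0; 60 0 0.02 -3.2 0 0 0; 60 0 0.02 -2.4 0 0 0; 60 0 0.02 -1.4 0 0 0; 60 0 0.02 -0.4 0 0 0; 60 0 0 0 0 0 0; 60 0.2 -1 0 0 0 0; 60 0.4 -2 0 0 0 0; 60 0.6 -3 0 0 0 0; 60 0.7 -4 0 0 0 0; 60 0.7 -5 0 0 0 0")

```text
time_s: 37.22
ee_pos: [0.4368, 0.1004, 0.404]
orientation: [179.9, 0.0, 95.1]
wrist_force: [0.4, -0.7, 0.5]
width: 0.643
```

```bash
sleep 0; python3 look.py top top5; python3 look.py side side5; python3 look.py wrist w6; python3 ch.py top5 c1,.4074,.2588,sound,.006 c2,.4017,.3532,sound,.006 c3,.486,.2645,sound,.006 c4,.4788,.3584,sound,.006 c5,.5597,.2693,sound,.006 c6,.5532,.367,sound,.006  s3,.552,-.144,sound,0 g,.4379,-.2942,short,.006 j,.424,-.382,stump,.006 f,.5093,-.3996,bent,.006
```

```text
37.275 [0.4368 0.0963 0.4038] [180.     0.3   94.84] [ 0.2 -2.4 -0.3] 0.6407767463682822
37.325 [0.4368 0.0986 0.4039] [1.7997e+02 9.0000e-02 9.4730e+01] [ 0.5  0.7 -0.4] 0.6369591666043856
37.375 [0.4368 0.1003 0.4039] [ 1.7996e+02 -1.0000e-02  9.4810e+01] [-0.1 -1.2  0.5] 0.6383085015624828
c1 262 [0.4065 0.2596 7.9043 1.3298 0.2388]
c2 278 [0.4022 0.3565 4.7751 1.3574 0.2931]
c3 276 [0.4867 0.2653 5.3393 1.1304 0.2261]
c4 286 [0.4795 0.3599 3.9031 1.1627 0.2688]
c5 281 [0.5602 0.2702 3.3034 0.991  0.2109]
c6 301 [0.5545 0.3683 4.6674 1.0827 0.2   ]
s3 443 [ 0.551  -0.1439 15.6547  1.2276  0.2801]
g 352 [  0.4378  -0.2937 -10.7338   1.7393   0.3001]
j 233 [ 0.4245 -0.3823 -9.3103  1.0166  0.2146]
f 348 [  0.5087  -0.3969 -11.0228   1.0291   0.5984]
```

View pics/side5.png

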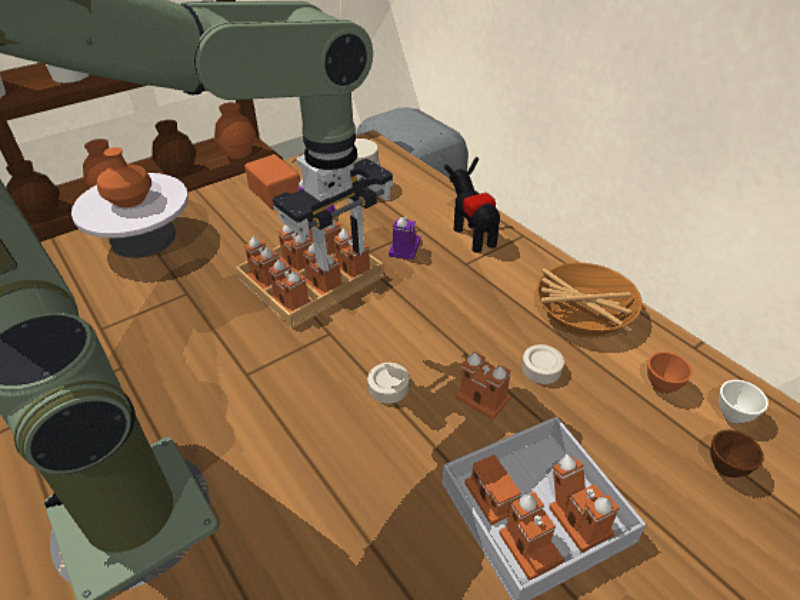

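View pics/top5.png

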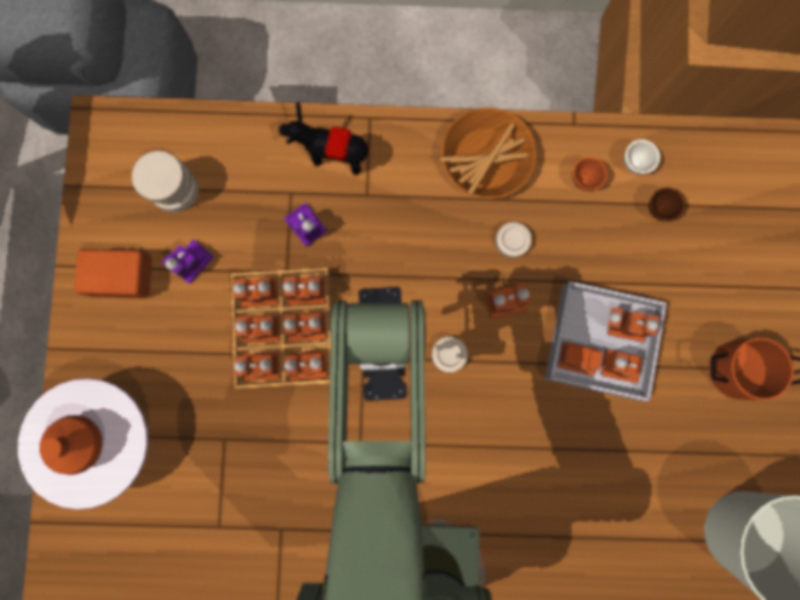

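Both views agree: the crate holds six two-capped churches (top px 255-305, 290-367). Three malformed churches stand in the tray, one sound church stands on the table at (510,298), and the moulds are in place. The arm is still and clear, so I'll hand in.

```bash
python3 -c "
from station import ctrl
print(ctrl.hand_in())"
```

```text
the job is handed in; nothing more can be done
None
```

The job is done and handed in, about 37 s into the 210 s allowed; no verdict is reported.

- **Scrapped:** three malformed churches went into the scrap tray: j from the crate (broken tower), g (too short) and f (bent tower). Church_e was absent.
- **Crate:** three loose sound churches filled the empty cells 2, 3 and 6, so all six cells now hold a sound church. The fourth loose sound church stays standing on the table, and the moulds were not touched.

The last checks from the top camera put every church in the crate within about 5 mm of its cell centre, at the right height. The three scrapped churches stand well inside the tray, at least 25 mm clear of the 96 mm limit. The side view agrees, and the gripper hung clear of everything at the end.

Two readings disagreed along the way:
- **Crate position:** the first top and side camera fit was 4–5 mm off from the wrist-camera fits. I used the wrist-camera fits, which matched the churches already in the crate.
- **Bent church (f):** its top-camera fit stayed looser than the others. The pictures show it standing in the tray.

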